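Test a sealer-arm return spring at its marked height and sort it

TASK

Test the coil spring on the tester plate: swing the raised press arm over by its black knob and push it down until its red pointer is level with the red mark on the height post, not past it, hold it steady there for a good second while you read the dial, then let the arm rise fully back. Then stand the spring upright in the middle of the green tray if the needle was in the green band, or of the red tray if it fell short. Leave the other spring on its wooden stand and do not disturb the screwdriver or the tape roll.

Things in the scene. Friction and masses are not known exactly. Their poses are not given: they have to be found in the camera images.
- tester: Teal-grey spring tester, fixed. Origin: on the table under the plate's centre. Its y points from the plate to the arm's hinge, x to the dial, z up. Bed 26 mm high, x -65 to 60, y -145 to 145 mm; dial housing out to x = 195 mm, 150 mm wide, 32 mm high; hinge cheeks at y 83 to 133 mm, 131 mm high; height post 12 x 24 mm at x = 58 to 70 mm, 123 mm tall.
- plate_top (a point): Centre of the top of the round steel tester plate, 68 mm across, 40 mm above the table, on which the spring under test stands upright. The plate dips about 2 mm under load and drives the dial.
- red_mark (a point): Red mark, a band 5 mm tall on the aluminium height post beside the plate. Point: middle of the band, 111 mm above the table. When the arm's red pointer is level with it (press_arm reads 1.835) the spring is at its marked height, 62 mm.
- press_hinge (a point): Middle of the press arm's hinge, 133 mm above the table, 100 mm from the plate's axis along the tester's y; the hinge line runs along the tester's x.
- press_arm (a joint): Angle of the press arm, rad: 0 raised (10 degrees back past upright), 1.745 level, 1.835 pointer at the red mark, 1.95 stop. Bar 34 x 24 mm, 210 mm long; the pad under it, 50 mm across, meets the spring at about 1.65. A damped hinge spring lifts it back to 0 by itself in 2 to 4 s when let go. Needs 2 to 4 N at the knob to swing over, 11 to 18 N to hold at the mark.
- knob_top (a point): Middle of the outer face of the black knob, 50 mm across, 190 mm from the hinge along the arm, 37 mm off its middle line on the side away from the pad. Arm raised: the face looks to the tester's +y, 314 mm above the table; arm level: it looks up, 170 mm above the table. Closed fingers behind the face can draw it over in an arc and end pushing from above.
- needle (a joint): Dial reading: angle of the black needle, rad, clockwise from above, 0 at no load, 0.105 rad per newton (50 N at 5.24). Green band: 22.5 to 34.5 N, 2.36 to 3.61 rad. At the mark a sound spring reads about 28 N, a tired one about 17 N.
- max_hand (a joint): The dial's thin red drag hand, rad on the same scale: the needle pushes it along and it stays at the highest reading since the start (0.1 to 0.6 then).
- dial (a point): Centre of the white dial, 112 mm across, face up on its housing, 130 mm from the plate's axis, 34 mm above the table. Its zero lies 150 degrees counter-clockwise (from above) of the tester's x; the scale runs clockwise. The green band is on the side away from the plate.
- spring_a_mid (a point): One of two steel coil springs that look alike, 44 mm across, 80 mm tall free, 57 g. One stands on the tester plate, the other on the stand. One is sound, the other tired (softer); only the tester tells which. Grip it across its sides at mid-height or up to 12 mm above, 5 to 20 N. Point: its centre, 40 mm above its foot; z up along it.
- spring_b_mid (a point): One of two steel coil springs that look alike, 44 mm across, 80 mm tall free, 57 g. One stands on the tester plate, the other on the stand. One is sound, the other tired (softer); only the tester tells which. Grip it across its sides at mid-height or up to 12 mm above, 5 to 20 N. Point: its centre, 40 mm above its foot; z up along it.
- stand_top (a point): Centre of the top of the dark wooden stand, a block of 90 x 100 x 40 mm, fixed, on which the other spring waits.
- green_floor (a point): Centre of the inner floor, 4 mm above the table, of the green tray: open plastic tray, 135 x 135 mm, 45 mm high, walls 4 mm, fixed; for sound springs. x and y run along its sides.
- red_floor (a point): Centre of the inner floor, 4 mm above the table, of the red tray, of the same size and kind; for springs that fall short of the green band.
- screwdriver: Bystander: screwdriver 190 mm long, lying on the table.
- tape_roll: Bystander: roll of yellow tape, 100 mm across and 48 mm tall, lying flat. Origin: centre of its underside.
There are look-alikes about, which are no part of the job. What is shaped like the part that bears stand_top but purple or white is not meant.

How it is judged (in metres and radians):
On the way, in this order (a step that is already met when the one before it is completed fails the run):
1. the press arm is held steady with its pointer at the red mark (joint 1.835 within 0.025 rad, 2.5 mm at the spring) for 0.8 s, the spring on the plate under the pad (the dial reads over 12 N) (value of joint press_arm between 1.81 and 1.86 rad and velocity of joint press_arm between -0.1 and 0.1 rad/s and value of joint needle above 1.26 rad), for 0.8 s.
2. the press arm is let back up, fully raised (joint below 0.1) (value of joint press_arm below 0.1 rad), for 0.2 s.
At the end, for the whole second after the job is handed in: Press arm raised (joint below 0.1). The tested spring stands upright (0.15 rad) in the right tray, within 45 mm of its centre along each side: green if the reading (red drag hand) reached the green band at 2.36 rad, red if not. The other spring stands on its stand, within 20 mm of the middle (value of joint press_arm below 0.1 rad and ((value of joint max_hand above 2.36 rad and x of spring_a_mid in the frame of green_floor between -0.045 and 0.045 m and y of spring_a_mid in the frame of green_floor between -0.045 and 0.045 m and z of spring_a_mid in the frame of green_floor between 0.034 and 0.046 m and angle between each of spring_a_mid, spring_b_mid's own z axis and vertical below 0.15 rad and horizontal distance between spring_b_mid and stand_top below 0.02 m) or (value of joint max_hand above 2.36 rad and x of spring_b_mid in the frame of green_floor between -0.045 and 0.045 m and y of spring_b_mid in the frame of green_floor between -0.045 and 0.045 m and z of spring_b_mid in the frame of green_floor between 0.034 and 0.046 m and angle between each of spring_b_mid, spring_a_mid's own z axis and vertical below 0.15 rad and horizontal distance between spring_a_mid and stand_top below 0.02 m) or (value of joint max_hand below 2.36 rad and x of spring_a_mid in the frame of red_floor between -0.045 and 0.045 m and y of spring_a_mid in the frame of red_floor between -0.045 and 0.045 m and z of spring_a_mid in the frame of red_floor between 0.034 and 0.046 m and angle between each of spring_a_mid, spring_b_mid's own z axis and vertical below 0.15 rad and horizontal distance between spring_b_mid and stand_top below 0.02 m) or (value of joint max_hand below 2.36 rad and x of spring_b_mid in the frame of red_floor between -0.045 and 0.045 m and y of spring_b_mid in the frame of red_floor between -0.045 and 0.045 m and z of spring_b_mid in the frame of red_floor between 0.034 and 0.046 m and angle between each of spring_b_mid, spring_a_mid's own z axis and vertical below 0.15 rad and horizontal distance between spring_a_mid and stand_top below 0.02 m))); the robot touches nothing.
It fails at once if the spring is pressed well past the mark (press_arm above 1.89, 5.5 mm at the spring) (value of joint press_arm above 1.89 rad).
It fails at once if the waiting spring is taken or knocked off its stand (both springs off the stand) (horizontal distance between each of spring_a_mid, spring_b_mid and stand_top above 0.03 m).
It fails at once if the screwdriver or the tape roll is moved by more than 20 mm (distance of any of screwdriver, tape_roll from where it was at the start of the episode above 0.02 m).
It also fails if it takes over 72 s, if anything falls off the work surface, if the arm or the gripper's body presses on something with over 40 N, if the wrist force passes 120 N, or if a joint passes its speed limit or range.

ROBOT

A 6-joint arm with a two-finger parallel gripper is mounted at the origin on the work surface. World frame = base frame: x ahead of the robot, y to its left, z up, the work surface at z = 0. Lengths are in m, angles in degrees, forces in N, time in s.
With the tool pointing down it reaches from about 0.3 to 0.75 m from the base axis. Payload 8.5 kg.
Tool frame: the origin (TCP) lies between the finger pads; the fingertips stand env.finger_overhang ahead of it and the grasp point (between the pads) lies 2 mm behind it (env.finger_overhang is the distance from the TCP to the fingertips, in m); z points along the fingers, y is the line along which they close (so a half turn about z gives the same grasp; the last joint's range is limited). The gripper opens to 85 mm and grips with 20 to 120 N. Pads are 22 mm wide; open, the fingers measure 114 mm over their backs; the gripper's body (76 mm by 85 mm) begins 54 mm behind the grasp point. The pads swing forward as they close: fully open they stand 13 mm farther back than shut.
Start: joints at [56.82, 21.807, 74.336, -0, 83.858, -12.336], TCP at [0.196, 0.514, 0.248] pointing down, gripper open.
Joint ranges: [-178.18, 178.18], [-50.72, 133.34], [12.68, 142.11], [-81.47, 261.47], [9.98, 163.14], [-165.26, 165.26]. Speed limits (degrees/s): [136.94, 136.94, 180, 180, 180, 180].

INTERFACE

Orientations are given as a 3x3 rotation matrix whose columns are the frame's x, y, z axes.
In Python, from rig import env gives the robot as it stands. The module is installed in compiled form; this text tells all that it offers.
- The arm moves only by the tool jog_arm, never from a script. Its arguments are lists of equal length, an entry for each row: "hand": the finger opening in m, from 0 to 0.0854; "travel": the shift along the world's x, y, z in m, a list of three; "yaw": the turn about the world's z in rad. A call has exactly 5 rows; each row shifts and turns the commanded pose from where the row before left it; what a row does not reach is not made up. A row lasts 1/8 s, in which the tool goes at most 62.5 mm and 10.7 degrees, less where a joint would pass 70% of its speed; a pose out of reach is approached as far as the arm can. A call is refused whole if a number of a shift passes 0.0625 or a number of a turn 0.188, either way. A call with a gripper value outside its range is refused whole. The fingers move at their own pace and stop on an object; "grip_force" is the grip in N (left out, the last holds). Time passes only in rows, so rows that do not move let the fingers close, or fill a call up. It gives the time, the measured TCP pose, the force, the opening and the grip force at its end, in the units of the state.
- env.observe(): the state, without advancing time (a new reading comes with each control period).
- env.get_image(name): name is "scene" or "top" or "wrist"; returns the picture (420x560x3 uint8, red, green, blue); there is no depth.
- env.calibration(name): a dict with "fx", "fy", "cx", "cy" (pixels), "position" and "rotation" of the camera in the world; the wrist camera has in their place "hand_eye" (4x4, takes a point from camera to tool coordinates, whose origin is the TCP and whose axes are the flange's). Camera axes: x right, y down, z forward; pixel columns grow to the right and rows downward; lengths in m; the calibration is good to about 2 mm. The wrist camera is an equidistant fisheye: a pixel r from the principal point sees the ray r / f radians off the axis. A picture is of the moment at which its call begins: read the wrist's pose just before it. calibration takes no time and is no camera call.
- env.close_job(): hands the job in; it is judged then, once.
The state is a dict: "time_s": time; "q": joint angles; "qvel": joint speeds; "joint_efforts": joint torques, N m; "position": TCP position; "tool_rot": TCP orientation; "ft_force": force on the tool from outside, world axes, zero at the start; "wrist_torque": the same for the moment, N m; "grip_width": finger opening in m; "gripper_force": force on a finger pad.
Only numpy, scipy, OpenCV 4.12 (cv2) and the standard library are available. Lean on these libraries where they do the work, as an engineer would, in place of code of your own. Each camera call takes 0.05 s, during which the arm holds its last target. There are 200 camera calls.

## Working session

There is one attempt and no reset: what is moved stays moved. The work goes in short steps, Python scripts to look and compute and a tool call to move; the robot and the scene stay as the last step left them, time stands still between calls to the robot, and variables do not carry over. Pictures are saved under pics/ and viewed, at most 14 in all, crops included, and the job is handed in when it is done.

Besides the shell and the picture viewer there is one more tool, called after "Emit:" as name(argument=value, ...), one argument or row to a line, values as JSON. jog_arm: Moves the arm, as the interface text tells. Its arguments: {"type":"object","properties":{"hand":{"type":"array"},"travel":{"type":"array"},"yaw":{"type":"array"},"grip_force":{"type":"number"}},"required":["hand","travel","yaw"]}

```bash
mkdir -p pics; python3 - <<'E'
from rig import env
import cv2
s=env.observe()
print({k:s[k] for k in('time_s','position','grip_width','tool_rot')},env.finger_overhang)
for n in('scene','top'):
    im=env.get_image(n)[:,:,::-1]; cv2.imwrite(f'pics/{n}0.png',im); 
    print(n,env.calibration(n))
a=cv2.imread('pics/scene0.png');b=cv2.imread('pics/top0.png')
E
```

```text
{'time_s': 0.0, 'position': array([0.19556247, 0.51375454, 0.24771162]), 'grip_width': 0.08559916995279149, 'tool_rot': array([[-9.34558209e-01,  3.55809429e-01, -7.77081928e-04],
       [ 3.55810165e-01,  9.34557421e-01, -1.24656070e-03],
       [ 2.82689632e-04, -1.44147718e-03, -9.99998921e-01]])} 0.017
scene {'fx': 486.69070584754, 'fy': 486.69070584754, 'cx': 283.95260679790016, 'cy': 206.07944318363346, 'position': array([1.08391789, 0.84585437, 0.86014538]), 'rotation': array([[-0.84041322,  0.30072233, -0.45085663],
       [ 0.54179823,  0.48564796, -0.68600346],
       [ 0.01266104, -0.82079969, -0.57107579]])}
top {'fx': 503.76745864966335, 'fy': 503.76745864966335, 'cx': 284.3344036782486, 'cy': 208.78996904795315, 'position': array([0.43159622, 0.01891718, 1.71117189]), 'rotation': array([[ 1.31161991e-03, -9.95005159e-01,  9.98148903e-02],
       [-9.99936599e-01, -1.88673280e-04,  1.12589000e-02],
       [-1.11838312e-02, -9.98233293e-02, -9.94942322e-01]])}
```

View pics/scene0.png

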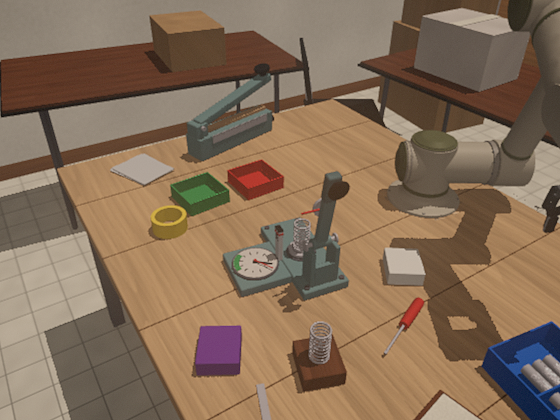

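View pics/top0.png

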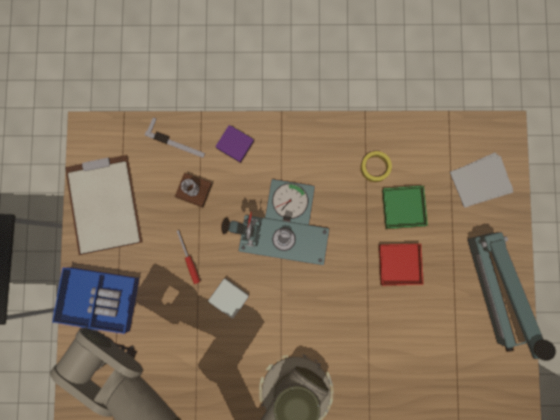

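The scene and top views show the tester at top (284,238) with its dial at (290,200) and knob at about (228,226). The tested spring is on the plate at (284,238).
- **Stand:** three candidates, brown at (194,189), purple at (235,143) and white at (228,297). The brown one fits, because it is dark wood and carries a spring.
- **Trays:** green at (404,207), red at (400,263).
- **Bystanders:** tape roll at (376,166), screwdriver at (189,258).

I'll confirm these in an enlarged crop.

```bash
python3 - <<'E'
import cv2
b=cv2.imread('pics/top0.png')
cv2.imwrite('pics/top0c.png',cv2.resize(b[160:280,170:330],None,fx=5,fy=5,interpolation=cv2.INTER_CUBIC))
c=cv2.imread('pics/scene0.png')
cv2.imwrite('pics/sc0c.png',cv2.resize(c[160:310,215:365],None,fx=4,fy=4,interpolation=cv2.INTER_CUBIC))
E
```

```text
(no output)
```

View pics/top0c.png

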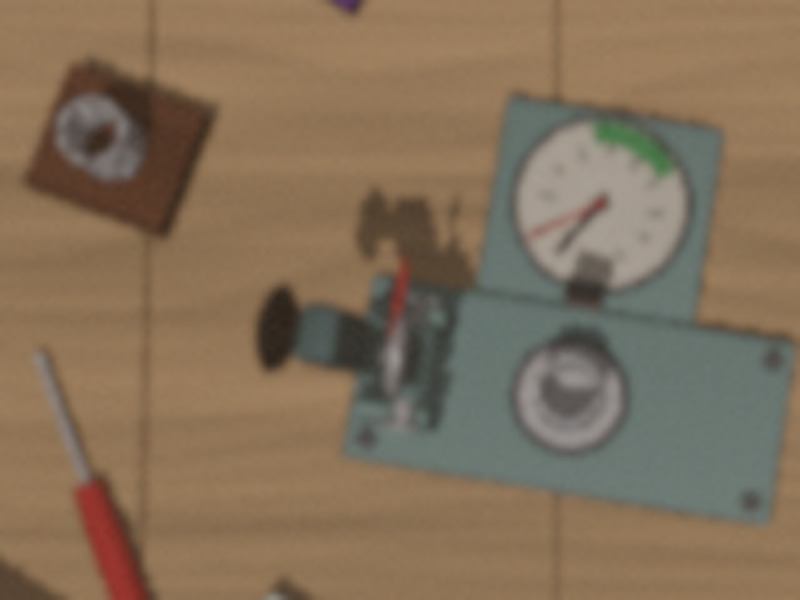

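View pics/sc0c.png

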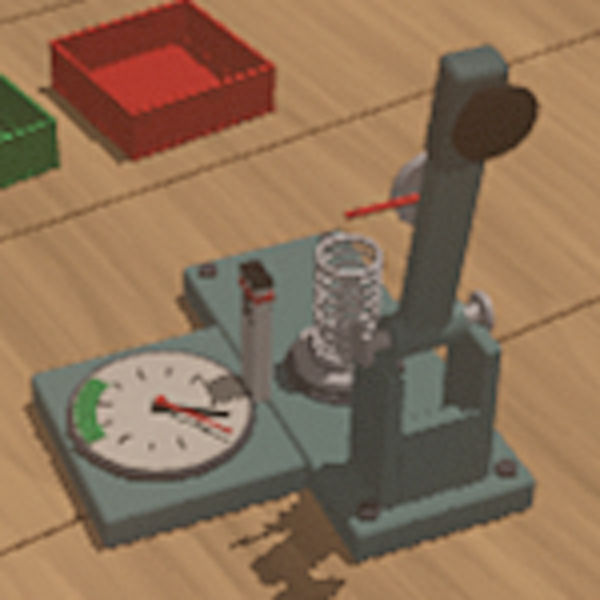

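The crop confirms the brown wooden stand bearing a spring, and the tester's corners at crop pixels (793,340), (768,523) and (345,457). The plate is at (570,397), the dial at (602,203) and the knob at (277,328). Next I turn these into positions.

```bash
cat > h.py <<'E'
import numpy as np,cv2
from rig import env
def ray(n,uv,z):
    c=env.calibration(n);d=c['rotation']@np.array([(uv[0]-c['cx'])/c['fx'],(uv[1]-c['cy'])/c['fy'],1])
    return c['position']+d*(z-c['position'][2])/d[2]
def proj(n,p):
    c=env.calibration(n);v=c['rotation'].T@(np.array(p)-c['position']);return np.array([c['fx']*v[0]/v[2]+c['cx'],c['fy']*v[1]/v[2]+c['cy']])
def crop(u,k,o): return ((u[0]+.5)/k-.5+o[0],(u[1]+.5)/k-.5+o[1])
E
python3 - <<'E'
from h import *
from scipy.optimize import least_squares
np.set_printoptions(precision=4,suppress=True)
T=lambda u:crop(u,5,(170,160)); S=lambda u:crop(u,4,(215,160))
# tester: model points & observations
obs=[('top',T((793,340)),(.060,-.145,.026)),('top',T((768,523)),(-.065,-.145,.026)),('top',T((345,457)),(-.065,.145,.026)),
('top',T((602,203)),(.13,0,.034)),('top',T((570,393)),(0,0,.04)),('top',T((510,95)),(.195,.075,.032)),('top',T((722,128)),(.195,-.075,.032)),
('scene',S((160,405)),(.13,0,.034)),('scene',S((185,270)),(-.065,-.145,.026)),('scene',S((533,485)),(-.065,.145,.026)),('scene',S((98,527)),(.195,.075,.032)),('scene',S((33,377)),(.195,-.075,.032))]
def W(x,p):
    c,s=np.cos(x[2]),np.sin(x[2]);return np.array([x[0]+c*p[0]-s*p[1],x[1]+s*p[0]+c*p[1],p[2]])
f=lambda x:np.concatenate([proj(n,W(x,p))-np.array(u) for n,u,p in obs])
r=least_squares(f,[.4,0,0]);x=r.x;print('tester',x,np.degrees(x[2]));print(r.fun.reshape(-1,2).round(1).tolist())
def arm(th,a,o): # along arm a, offset o (away from pad); th joint
    al=th-np.radians(10) # from upright toward -y
    return W(x,(0,.1-a*np.sin(al)+o*np.cos(al),.133+a*np.cos(al)+o*np.sin(al)))
for th in(0,.4,.8,1.2,1.5,1.65,1.745,1.835):print(th,arm(th,.19,.037))
k=arm(0,.19,.037);print('knob px',proj('top',k),T((277,328)),proj('scene',k),S((500,122)))
im=cv2.imread('pics/top0.png');hsv=cv2.cvtColor(im,cv2.COLOR_BGR2HSV)
for nm,(lo,hi),(u0,v0) in(('green',((50,120,30),(80,255,255)),(404,207)),('red',((0,170,60),(8,255,255)),(400,263))):
    m=cv2.inRange(hsv,lo,hi);mm=m*0;mm[v0-35:v0+35,u0-35:u0+35]=m[v0-35:v0+35,u0-35:u0+35]
    R=cv2.minAreaRect(cv2.findNonZero(mm));print(nm,R,ray('top',R[0],.03))
print('stand',ray('top',T((122,148)),.04))
E
```

```text
tester [ 0.5096  0.0325 -0.0647] -3.7071730005395094
[[2.1, -6.8], [5.0, -5.9], [2.7, 1.5], [-1.5, -3.1], [2.3, -2.5], [-4.1, -2.0], [-2.1, -5.7], [-3.0, 2.4], [29.1, -12.0], [-0.4, -5.7], [1.8, -0.2], [-6.4, 0.9]]
0 [0.5205 0.2016 0.3137]
0.4 [0.5156 0.1259 0.3265]
0.8 [0.5108 0.0512 0.3087]
1.2 [ 0.5068 -0.0107  0.2632]
1.5 [ 0.5047 -0.0427  0.215 ]
1.65 [ 0.504  -0.0529  0.1879]
1.745 [ 0.5038 -0.0573  0.1701]
1.835 [ 0.5036 -0.0599  0.1528]
knob px [224.3377 227.1126] (225.0, 225.2) [340.6724 189.7682] (339.625, 190.125)Traceback (most recent call last):
  File "<stdin>", line 21, in <module>
cv2.error: OpenCV(4.12.0) /io/opencv/modules/imgproc/src/convhull.cpp:143: error: (-215:Assertion failed) total >= 0 && (depth == CV_32F || depth == CV_32S) in function 'convexHull'
```

```bash
python3 - <<'E'
from h import *
from scipy.optimize import least_squares
np.set_printoptions(precision=4,suppress=True)
T=lambda u:crop(u,5,(170,160)); S=lambda u:crop(u,4,(215,160))
obs=[('top',T((793,340)),(.060,-.145,.026)),('top',T((768,523)),(-.065,-.145,.026)),('top',T((345,457)),(-.065,.145,.026)),
('top',T((602,203)),(.13,0,.034)),('top',T((570,393)),(0,0,.04)),('top',T((510,95)),(.195,.075,.032)),('top',T((722,128)),(.195,-.075,.032)),
('scene',S((160,405)),(.13,0,.034)),('scene',S((185,270)),(.06,-.145,.026)),('scene',S((533,485)),(-.065,.145,.026)),('scene',S((98,527)),(.195,.075,.032)),('scene',S((33,377)),(.195,-.075,.032))]
def W(x,p):
    c,s=np.cos(x[2]),np.sin(x[2]);return np.array([x[0]+c*p[0]-s*p[1],x[1]+s*p[0]+c*p[1],p[2]])
f=lambda x:np.concatenate([proj(n,W(x,p))-np.array(u) for n,u,p in obs])
r=least_squares(f,[.4,0,0],loss='soft_l1');x=r.x;print('tester',x,np.degrees(x[2]));print(f(x).reshape(-1,2).round(1).tolist())
def arm(th,a,o):
    al=th-np.radians(10)
    return W(x,(0,.1-a*np.sin(al)+o*np.cos(al),.133+a*np.cos(al)+o*np.sin(al)))
for th in(0,.2,.4,.6,.8,1.,1.2,1.4,1.5,1.65,1.745,1.835):print(th,arm(th,.19,.037))
k=arm(0,.19,.037);print('knob px',proj('top',k),T((277,328)),proj('scene',k),S((500,122)))
im=cv2.imread('pics/top0.png');hsv=cv2.cvtColor(im,cv2.COLOR_BGR2HSV);print(im[207,404],im[263,400],hsv[207,404],hsv[263,400])
for nm,(lo,hi),(u0,v0) in(('green',((45,100,30),(90,255,255)),(404,207)),('red',((0,150,60),(8,255,255)),(400,263)),('red2',((172,150,60),(180,255,255)),(400,263))):
    m=cv2.inRange(hsv,lo,hi);mm=m*0;mm[v0-30:v0+30,u0-30:u0+30]=m[v0-30:v0+30,u0-30:u0+30]
    if mm.any():
      R=cv2.minAreaRect(cv2.findNonZero(mm));print(nm,R,ray('top',R[0],.03))
print('stand',ray('top',T((122,148)),.04))
E
```

```text
tester [ 0.5013  0.0424 -0.1638] -9.383648903393928
[[0.5, 0.2], [-0.4, 0.6], [-1.7, -0.5], [-0.7, -0.2], [-0.7, -0.0], [-1.1, -1.0], [0.5, -0.5], [-0.2, 0.4], [-1.2, -1.4], [1.2, -1.3], [0.9, -3.3], [-1.7, -3.2]]
0 [0.5289 0.2096 0.3137]
0.2 [0.5228 0.1728 0.3239]
0.4 [0.5165 0.1348 0.3265]
0.6 [0.5103 0.097  0.3213]
0.8 [0.5043 0.0609 0.3087]
1.0 [0.4989 0.0281 0.2891]
1.2 [ 0.4942 -0.0002  0.2632]
1.4 [ 0.4905 -0.0229  0.2321]
1.5 [ 0.489  -0.0319  0.215 ]
1.65 [ 0.4873 -0.042   0.1879]
1.745 [ 0.4866 -0.0463  0.1701]
1.835 [ 0.4862 -0.0489  0.1528]
knob px [221.4975 224.1099] (225.0, 225.2) [339.8932 192.7422] (339.625, 190.125)
[ 67 113  66] [ 49  57 157] [ 61 106 113] [  2 175 157]
green ((404.42218017578125, 206.64344787597656), (39.9262580871582, 40.01679611206055), 84.80557250976562) [ 0.6076 -0.364   0.03  ]
red ((400.5585021972656, 263.84527587890625), (41.352237701416016, 42.04723358154297), 87.51044464111328) [ 0.4172 -0.3469  0.03  ]
stand [0.6652 0.3409 0.04  ]
```

Emit:
jog_arm(
  hand=[0,0,0,0,0],
  travel=[
    [0.05,-0.036,0.014],
    [0.05,-0.036,0.014],
    [0.05,-0.036,0.014],
    [0.05,-0.036,0.014],
    [0.05,-0.036,0.014],
  ],
  yaw=[0.04,0.04,0.04,0.04,0.04],
  grip_force=40,
)

```text
time_s: 0.72
position: [0.4443, 0.3345, 0.3178]
tool_rot: [[-0.987, 0.162, -0.001], [0.162, 0.987, -0.0], [0.001, -0.0, -1.0]]
ft_force: [0.3, 0.1, 0.1]
grip_width: 0.0001
gripper_force: 0.0
```

Emit:
jog_arm(
  hand=[0,0,0,0,0],
  travel=[
    [0.045,-0.037,-0.001],
    [0.046,-0.038,-0.001],
    [0,0,0],
    [0,0,0],
    [0,0,0],
  ],
  yaw=[0,0,0,0,0],
)

```text
time_s: 1.35
position: [0.5331, 0.2618, 0.3158]
tool_rot: [[-0.987, 0.162, 0.0], [0.162, 0.987, 0.0], [-0.0, 0.0, -1.0]]
ft_force: [0.5, -0.3, 0.9]
grip_width: 0.0004
gripper_force: 0.0
```

```bash
python3 - <<'E'
from h import *
c=env.get_image('scene')[:,:,::-1]
cv2.imwrite('pics/sc1.png',cv2.resize(c[100:300,230:430],None,fx=3,fy=3,interpolation=cv2.INTER_CUBIC))
E
```

```text
(no output)
```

View pics/sc1.png

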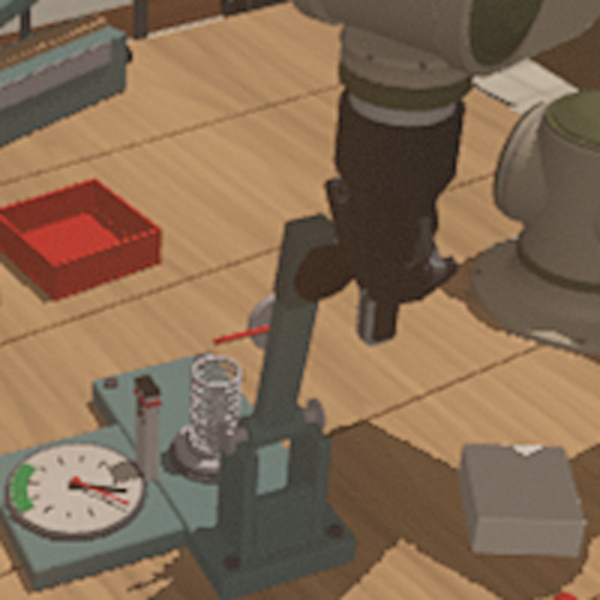

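The closed fingers stand behind the knob: the knob is at (325,270) and the fingertip at (375,340). The pointer is at (240,333) and the red mark at (148,395). I'll swing the arm over now.

Emit:
jog_arm(
  hand=[0,0,0,0,0],
  travel=[
    [-0.0015,-0.017,0.001],
    [-0.0015,-0.017,0.002],
    [-0.002,-0.014,0.003],
    [-0.002,-0.014,0.004],
    [-0.002,-0.014,0.005],
  ],
  yaw=[0,0,0,0,0],
)

```text
time_s: 2.02
position: [0.5248, 0.1839, 0.3306]
tool_rot: [[-0.987, 0.163, -0.001], [0.163, 0.987, 0.0], [0.001, -0.0, -1.0]]
ft_force: [-0.2, 1.5, -1.7]
grip_width: -0.0001
gripper_force: 1.2
```

Emit:
jog_arm(
  hand=[0,0,0,0,0],
  travel=[
    [-0.003,-0.019,0.004],
    [-0.003,-0.019,0.003],
    [-0.003,-0.019,0],
    [-0.003,-0.019,0],
    [0,0,0],
  ],
  yaw=[0,0,0,0,0],
)

```text
time_s: 2.65
position: [0.5129, 0.1074, 0.3378]
tool_rot: [[-0.986, 0.165, 0.0], [0.165, 0.986, -0.001], [-0.0, -0.001, -1.0]]
ft_force: [0.9, 0.8, 2.3]
grip_width: -0.0
gripper_force: 0.7
```

Emit:
jog_arm(
  hand=[0,0,0,0,0],
  travel=[
    [-0.003,-0.016,-0.005],
    [-0.003,-0.016,-0.007],
    [-0.003,-0.017,-0.009],
    [-0.003,-0.016,-0.011],
    [-0.002,-0.014,-0.013],
  ],
  yaw=[0,0,0,0,0],
)

```text
time_s: 3.28
position: [0.4986, 0.0287, 0.2916]
tool_rot: [[-0.987, 0.164, -0.001], [0.164, 0.987, -0.0], [0.001, -0.0, -1.0]]
ft_force: [0.1, 0.0, 3.1]
grip_width: -0.0004
gripper_force: 1.4
```

```bash
python3 - <<'E'
from h import *
print(env.observe()['ft_force'])
c=env.get_image('scene')[:,:,::-1]
cv2.imwrite('pics/sc2.png',cv2.resize(c[100:300,210:410],None,fx=3,fy=3,interpolation=cv2.INTER_CUBIC))
E
```

```text
[0.08174429 0.02085756 3.05207593]
```

View pics/sc2.png

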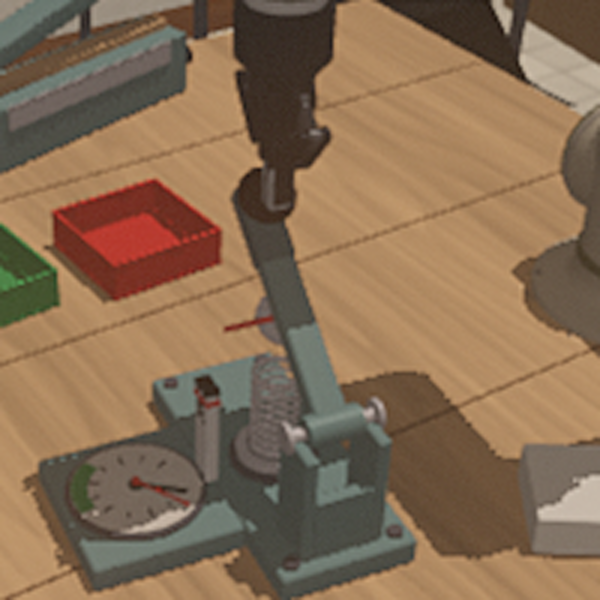

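The fingertip is on the knob face at (275,205) and the arm is about two thirds over. I'll continue.

Emit:
jog_arm(
  hand=[0,0,0,0,0],
  travel=[
    [-0.002,-0.014,-0.012],
    [-0.002,-0.014,-0.015],
    [-0.002,-0.013,-0.016],
    [-0.002,-0.012,-0.017],
    [0,-0.006,-0.008],
  ],
  yaw=[0,0,0,0,0],
)

```text
time_s: 3.95
position: [0.4904, -0.0296, 0.2233]
tool_rot: [[-0.987, 0.163, -0.002], [0.163, 0.987, 0.001], [0.002, 0.0, -1.0]]
ft_force: [0.2, 1.2, 0.3]
grip_width: 0.0003
gripper_force: 0.7
```

Emit:
jog_arm(
  hand=[0,0,0,0,0],
  travel=[
    [-0.001,-0.005,-0.008],
    [-0.001,-0.004,-0.006],
    [0,-0.002,-0.004],
    [0,0,0],
    [0,0,0],
  ],
  yaw=[0,0,0,0,0],
)

```text
time_s: 4.58
position: [0.489, -0.0401, 0.2068]
tool_rot: [[-0.987, 0.163, 0.0], [0.163, 0.987, -0.0], [-0.0, -0.0, -1.0]]
ft_force: [-0.9, -0.0, 0.8]
grip_width: 0.0
gripper_force: 0.5
```

Emit:
jog_arm(
  hand=[0,0,0,0,0],
  travel=[
    [0,-0.002,-0.004],
    [0,-0.001,-0.004],
    [0,-0.001,-0.004],
    [0,-0.001,-0.004],
    [0,0,0],
  ],
  yaw=[0,0,0,0,0],
)

```text
time_s: 5.2
position: [0.4888, -0.045, 0.1905]
tool_rot: [[-0.987, 0.163, -0.0], [0.163, 0.987, 0.0], [0.001, 0.0, -1.0]]
ft_force: [-1.8, 2.2, 6.6]
grip_width: 0.0
gripper_force: 3.3
```

```bash
python3 - <<'E'
from h import *
print(env.observe()['ft_force'])
c=env.get_image('scene')[:,:,::-1]
d=env.get_image('scene')[:,:,::-1]
c=((c.astype(int)+d)//2).astype('uint8')
cv2.imwrite('pics/sc3.png',cv2.resize(c[180:300,220:350],None,fx=5,fy=5,interpolation=cv2.INTER_CUBIC))
E
```

```text
[-1.79723747  2.24109366  6.60562818]
```

View pics/sc3.png

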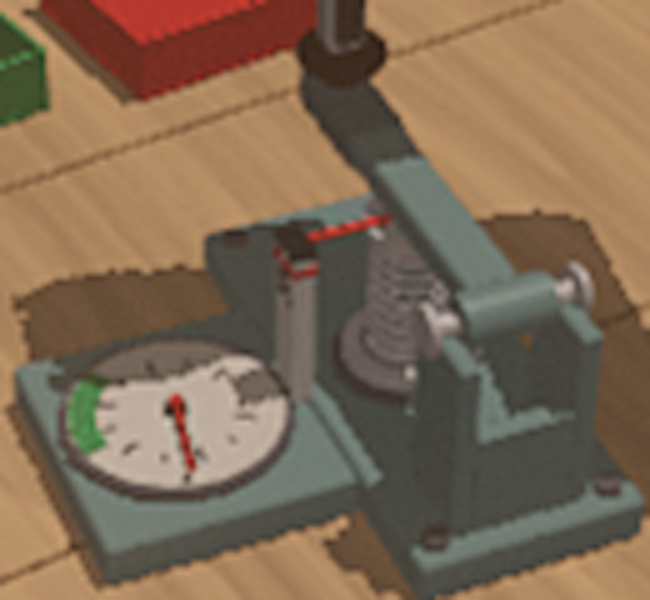

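The pointer at (345,228) is still above the mark at (298,262). The needle and the drag hand both point to about (192,470), with the dial centre at (175,408). I'll compute the reading and the pointer's height.

```bash
cat >> h.py <<'E'
X=np.array([.5013,.0424,-.1638])
def W(p):
    c,s=np.cos(X[2]),np.sin(X[2]);return np.array([X[0]+c*p[0]-s*p[1],X[1]+s*p[0]+c*p[1],p[2]])
def needle(n,c0,tip):
    "clockwise angle from zero; c0,tip pixels"
    v=(ray(n,tip,.036)-ray(n,c0,.036))[:2]; a=np.arctan2(v[1],v[0])-X[2]
    return (np.radians(150)-a)%(2*np.pi)
E
python3 - <<'E'
from h import *
S=lambda u:crop(u,5,(220,180))
r=needle('scene',S((175,408)),S((192,470)));print(r,r/.105)
print('start',[ (lambda q:(q,q/.105))(needle('scene',crop((160,405),4,(215,160)),crop(t,4,(215,160)))) for t in((228,413),(232,431))])
print('centre proj', proj('scene',W((.13,0,.036))),S((175,408)))
# expected pointer tip & mark pixel: pointer end at x~.058, along arm 100mm; offset from unknown -> compare at theta
for th in(1.7,1.727,1.76,1.80,1.835,1.86):
    al=th-np.radians(10); 
    # bar top corner and knob face centre
    k=(0,.1-.19*np.sin(al)+.037*np.cos(al),.133+.19*np.cos(al)+.037*np.sin(al))
    # pointer: offset o so that z=.111 at 1.835, a=.1
    a0=1.835-np.radians(10); o=(.111-.133-.1*np.cos(a0))/np.sin(a0)
    p=(.05,.1-.1*np.sin(al)+o*np.cos(al),.133+.1*np.cos(al)+o*np.sin(al))
    f=lambda q:((proj('scene',W(q))-(220,180))*5+2).round(0)
    print(th,'knob',f(k),'ptr',f(p),'mark',f((.064,0,.111)))
E
```

```text
1.2279408672914645 11.694674926585376
start [(np.float64(0.045357496696730504), np.float64(0.431976159016481)), (np.float64(0.361658909499734), np.float64(3.4443705666641335))]
centre proj [254.39478328 260.71249218] (254.6, 261.2)
1.7 knob [342.  32.] ptr [320. 230.] mark [294. 259.]
1.727 knob [341.  39.] ptr [320. 235.] mark [294. 259.]
1.76 knob [340.  48.] ptr [320. 241.] mark [294. 259.]
1.8 knob [339.  59.] ptr [320. 248.] mark [294. 259.]
1.835 knob [338.  69.] ptr [321. 254.] mark [294. 259.]
1.86 knob [338.  76.] ptr [321. 259.] mark [294. 259.]
```

Emit:
jog_arm(
  hand=[0,0,0,0,0],
  travel=[
    [0,-0.001,-0.004],
    [0,-0.001,-0.004],
    [0,-0.001,-0.004],
    [0,-0.001,-0.004],
    [0,0,0],
  ],
  yaw=[0,0,0,0,0],
)

```text
time_s: 5.92
position: [0.4885, -0.0479, 0.175]
tool_rot: [[-0.987, 0.163, -0.001], [0.163, 0.987, 0.002], [0.001, 0.002, -1.0]]
ft_force: [-5.3, 8.1, 13.3]
grip_width: -0.0
gripper_force: 6.8
```

Emit:
jog_arm(
  hand=[0,0,0,0,0],
  travel=[
    [0,0,-0.002],
    [0,0,-0.002],
    [0,0,0],
    [0,0,0],
    [0,0,0],
  ],
  yaw=[0,0,0,0,0],
)

```text
time_s: 6.55
position: [0.4885, -0.0483, 0.1714]
tool_rot: [[-0.987, 0.163, -0.0], [0.163, 0.987, 0.001], [0.001, 0.001, -1.0]]
ft_force: [-7.4, 6.6, 15.6]
grip_width: -0.0003
gripper_force: 7.8
```

```bash
python3 - <<'E'
from h import *
print(env.observe()['ft_force'],env.observe()['position'])
c=np.mean([env.get_image('scene')[:,:,::-1] for _ in range(3)],0).astype('uint8')
cv2.imwrite('pics/sc4.png',cv2.resize(c[180:280,220:350],None,fx=6,fy=6,interpolation=cv2.INTER_CUBIC))
E
```

```text
[-7.42593478  6.59050552 15.63412161] [ 0.48845776 -0.04826915  0.17144459]
```

View pics/sc4.png

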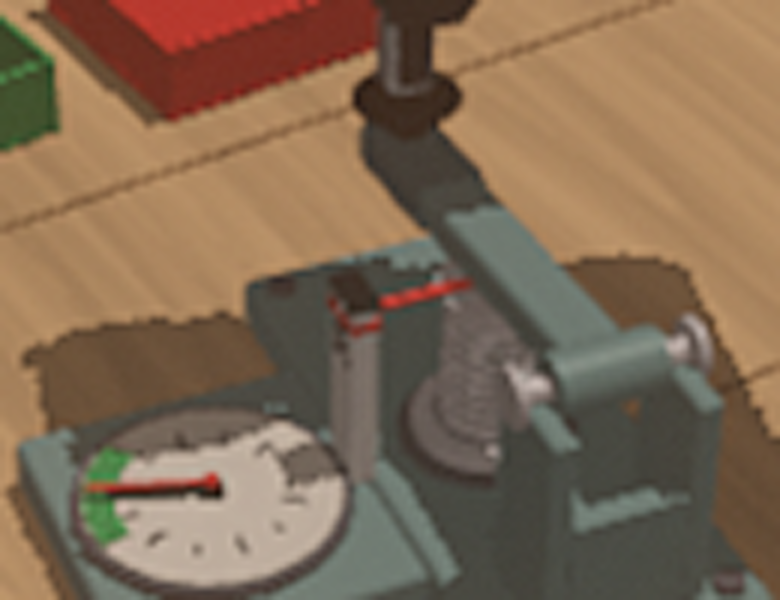

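The needle at (90,488) is in the middle of the green band, with the dial centre at (212,487). The pointer end at (382,303) is level with the mark at (355,318), allowing for perspective. I'll hold here and compute.

```bash
python3 - <<'E'
from h import *
S=lambda u:crop(u,6,(220,180))
for t in((90,485),(90,490)):
    r=needle('scene',S((212,487)),S(t));print(r,r/.105)
a0=1.835-np.radians(10); o=(.111-.133-.1*np.cos(a0))/np.sin(a0)
for th in(1.8,1.835,1.87):
  al=th-np.radians(10)
  print(th,[((proj('scene',W((x,.1-.1*np.sin(al)+o*np.cos(al),.133+.1*np.cos(al)+o*np.sin(al))))-(220,180))*6+2.5).round(0) for x in(.056,.03)])
E
```

```text
3.0370869725540803 28.924637833848386
2.9752455143480248 28.335671565219286
1.8 [array([372., 301.]), array([428., 286.])]
1.835 [array([372., 308.]), array([429., 294.])]
1.87 [array([373., 316.]), array([429., 301.])]
```

Emit:
jog_arm(
  hand=[0,0,0,0,0],
  travel=[
    [0,0,0],
    [0,0,0],
    [0,0,0],
    [0,0,0],
    [0,0,0],
  ],
  yaw=[0,0,0,0,0],
)

```text
time_s: 7.32
position: [0.4885, -0.0483, 0.1715]
tool_rot: [[-0.987, 0.163, -0.0], [0.163, 0.987, 0.001], [0.001, 0.001, -1.0]]
ft_force: [-6.0, 5.6, 14.7]
grip_width: 0.0003
gripper_force: 7.8
```

Both the kinematics and the image put the joint at about 1.82. I'll go 2 mm lower for margin and hold longer.

Emit:
jog_arm(
  hand=[0,0,0,0,0],
  travel=[
    [0,0,-0.001],
    [0,0,-0.001],
    [0,0,0],
    [0,0,0],
    [0,0,0],
  ],
  yaw=[0,0,0,0,0],
)

```text
time_s: 7.95
position: [0.4884, -0.0484, 0.1696]
tool_rot: [[-0.987, 0.163, -0.0], [0.163, 0.987, 0.001], [0.001, 0.001, -1.0]]
ft_force: [-6.5, 5.0, 17.6]
grip_width: -0.0002
gripper_force: 8.4
```

Emit:
jog_arm(
  hand=[0,0,0,0,0],
  travel=[
    [0,0,0],
    [0,0,0],
    [0,0,0],
    [0,0,0],
    [0,0,0],
  ],
  yaw=[0,0,0,0,0],
)

```text
time_s: 8.57
position: [0.4884, -0.0484, 0.1696]
tool_rot: [[-0.987, 0.163, -0.0], [0.163, 0.987, 0.001], [0.0, 0.001, -1.0]]
ft_force: [-7.4, 4.7, 16.6]
grip_width: -0.0001
gripper_force: 8.4
```

```bash
python3 - <<'E'
from h import *
print(env.observe()['ft_force'],env.observe()['position'])
c=np.mean([env.get_image('scene')[:,:,::-1] for _ in range(3)],0).astype('uint8')
cv2.imwrite('pics/sc5.png',cv2.resize(c[215:275,225:315],None,fx=8,fy=8,interpolation=cv2.INTER_CUBIC))
E
```

```text
[-7.37066044  4.69876647 16.55726316] [ 0.48844832 -0.04843506  0.16959408]
```

View pics/sc5.png

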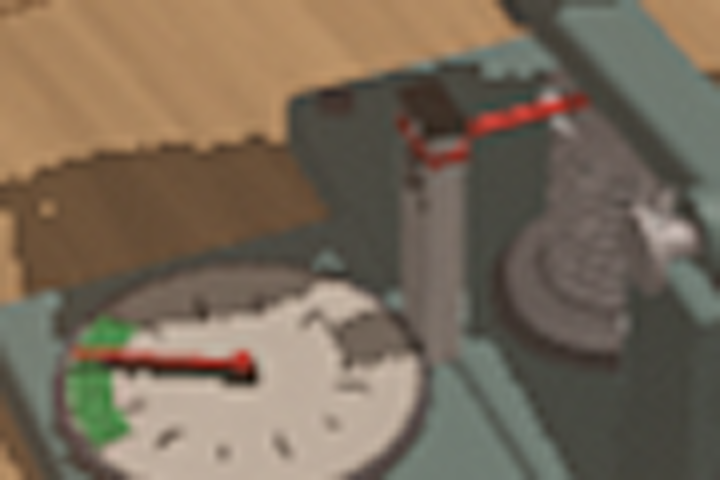

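The pointer tip at (472,126) lines up with the mark band at (450,155), matching the 1.835 prediction. The needle and drag hand at (80,352) sit well inside green, so the spring is sound and goes in the green tray. Now I release the arm.

Emit:
jog_arm(
  hand=[0,0,0,0,0],
  travel=[
    [0,0,0.008],
    [0,0,0.01],
    [-0.005,-0.03,0.02],
    [-0.008,-0.05,0.02],
    [-0.008,-0.05,0.02],
  ],
  yaw=[0,0,0,0,0],
)

```text
time_s: 9.35
position: [0.4676, -0.1804, 0.2468]
tool_rot: [[-0.987, 0.162, -0.0], [0.162, 0.987, -0.0], [0.0, -0.0, -1.0]]
ft_force: [0.6, 0.2, 0.3]
grip_width: 0.0002
gripper_force: 0.0
```

Emit:
jog_arm(
  hand=[0.085,0.085,0.085,0.085,0.085],
  travel=[
    [0,0,0],
    [0,0,0],
    [0,0,0],
    [0,0,0],
    [0,0,0],
  ],
  yaw=[0,0,0,0,0],
)

```text
time_s: 9.98
position: [0.4681, -0.1786, 0.2465]
tool_rot: [[-0.987, 0.162, -0.0], [0.162, 0.987, 0.0], [0.0, 0.0, -1.0]]
ft_force: [-0.2, 0.1, -0.9]
grip_width: 0.0848
gripper_force: 0.0
```

Emit:
jog_arm(
  hand=[0.085,0.085,0.085,0.085,0.085],
  travel=[
    [0,0,0],
    [0,0,0],
    [0,0,0],
    [0,0,0],
    [0,0,0],
  ],
  yaw=[0,0,0,0,0],
)

```text
time_s: 10.6
position: [0.468, -0.1791, 0.2466]
tool_rot: [[-0.987, 0.163, -0.0], [0.163, 0.987, 0.0], [0.0, -0.0, -1.0]]
ft_force: [-0.8, -0.0, -0.7]
grip_width: 0.0849
gripper_force: 0.0
```

Emit:
jog_arm(
  hand=[0.085,0.085,0.085,0.085,0.085],
  travel=[
    [0,0,0],
    [0,0,0],
    [0,0,0],
    [0,0,0],
    [0,0,0],
  ],
  yaw=[0,0,0,0,0],
)

```text
time_s: 11.22
position: [0.468, -0.1791, 0.2466]
tool_rot: [[-0.987, 0.163, 0.0], [0.163, 0.987, -0.0], [-0.0, 0.0, -1.0]]
ft_force: [-0.2, -0.9, 0.2]
grip_width: 0.0848
gripper_force: 0.0
```

Emit:
jog_arm(
  hand=[0.085,0.085,0.085,0.085,0.085],
  travel=[
    [0,0,0],
    [0,0,0],
    [0,0,0],
    [0,0,0],
    [0,0,0],
  ],
  yaw=[0,0,0,0,0],
)

```text
time_s: 11.85
position: [0.468, -0.1791, 0.2466]
tool_rot: [[-0.987, 0.163, 0.0], [0.163, 0.987, -0.0], [-0.0, -0.0, -1.0]]
ft_force: [-0.5, -0.8, -0.1]
grip_width: 0.0849
gripper_force: 0.0
```

Emit:
jog_arm(
  hand=[0.085,0.085,0.085,0.085,0.085],
  travel=[
    [0,0,0],
    [0,0,0],
    [0,0,0],
    [0,0,0],
    [0,0,0],
  ],
  yaw=[0,0,0,0,0],
)

```text
time_s: 12.48
position: [0.468, -0.1791, 0.2466]
tool_rot: [[-0.987, 0.163, -0.0], [0.163, 0.987, -0.0], [0.0, -0.0, -1.0]]
ft_force: [0.6, 0.4, 0.3]
grip_width: 0.0852
gripper_force: 0.0
```

Emit:
jog_arm(
  hand=[0.085,0.085,0.085,0.085,0.085],
  travel=[
    [0,0,0],
    [0,0,0],
    [0,0,0],
    [0,0,0],
    [0,0,0],
  ],
  yaw=[0,0,0,0,0],
)

```text
time_s: 13.1
position: [0.468, -0.1791, 0.2466]
tool_rot: [[-0.987, 0.163, -0.0], [0.163, 0.987, -0.0], [0.0, -0.0, -1.0]]
ft_force: [0.1, 0.0, 0.6]
grip_width: 0.085
gripper_force: 0.0
```

```bash
python3 - <<'E'
from h import *
print(env.observe()['position'])
c=env.get_image('scene')[:,:,::-1]; t=env.get_image('top')[:,:,::-1]
a=cv2.resize(c[140:310,220:390],(400,400),interpolation=cv2.INTER_CUBIC);b=cv2.resize(t[180:280,225:325],(400,400),interpolation=cv2.INTER_CUBIC)
cv2.imwrite('pics/m6.png',np.hstack([a,b]))
E
```

```text
[ 0.46799239 -0.17907365  0.24656629]
```

View pics/m6.png

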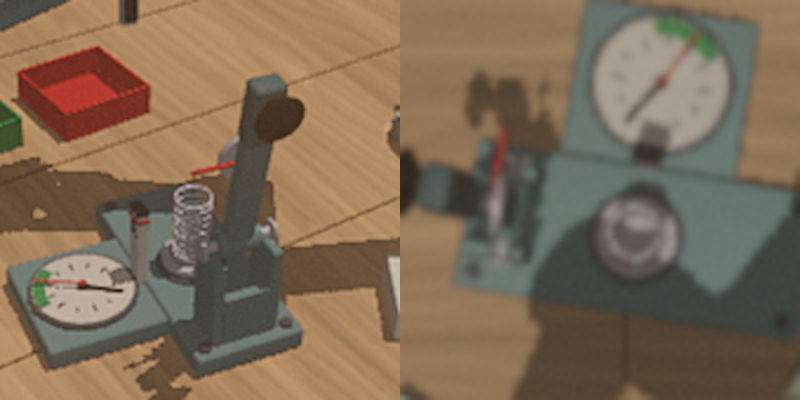

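The arm is fully raised and the drag hand stays in the green band, at (690,42) in the right-hand view. The spring is still upright on the plate, with its top at about (635,228). I'll compute its position.

```bash
python3 - <<'E'
from h import *
print(ray('top',(635/4-100+225-.4,228/4+180-.4),.12),ray('scene',(194*.425+220-.3,194*.425+140-.3),.12),proj('top',W((0,0,.12))),proj('scene',W((0,0,.12))))
E
```

```text
[0.50298354 0.03991549 0.12      ] [0.49900156 0.04131157 0.12      ] [282.56225406 237.1329239 ] [301.64806389 222.65327316]
```

Emit:
jog_arm(
  hand=[0.085,0.085,0.085,0.085,0.085],
  travel=[
    [0.008,0.055,0],
    [0.008,0.055,0],
    [0.008,0.055,0],
    [0.009,0.055,0],
    [0,0,0],
  ],
  yaw=[0,0,0,0,0],
)

```text
time_s: 13.82
position: [0.501, 0.044, 0.2466]
tool_rot: [[-0.987, 0.158, 0.0], [0.158, 0.987, 0.0], [-0.0, 0.0, -1.0]]
ft_force: [0.2, -0.9, 0.1]
grip_width: 0.0849
gripper_force: 0.0
```

Emit:
jog_arm(
  hand=[0.085,0.085,0.085,0.085,0.085],
  travel=[
    [0,0,-0.03],
    [0,0,-0.03],
    [0,0,-0.03],
    [0,0,-0.02],
    [0,0,0],
  ],
  yaw=[0,0,0,0,0],
)

```text
time_s: 14.45
position: [0.5005, 0.0402, 0.1356]
tool_rot: [[-0.986, 0.164, -0.003], [0.164, 0.986, 0.0], [0.003, -0.0, -1.0]]
ft_force: [-0.2, -0.2, 0.6]
grip_width: 0.0847
gripper_force: 0.0
```

Emit:
jog_arm(
  hand=[0.085,0.085,0.085,0.085,0.085],
  travel=[
    [0,0,-0.02],
    [0,0,-0.02],
    [0,0,-0.01],
    [0,0,0],
    [0,0,0],
  ],
  yaw=[0,0,0,0,0],
)

```text
time_s: 15.08
position: [0.5015, 0.0408, 0.0874]
tool_rot: [[-0.987, 0.163, 0.002], [0.163, 0.987, -0.0], [-0.002, -0.0, -1.0]]
ft_force: [-0.6, 0.0, -0.5]
grip_width: 0.085
gripper_force: 0.0
```

Emit:
jog_arm(
  hand=[0.07,0.06,0.05,0.042,0.04],
  travel=[
    [0,0,0],
    [0,0,0],
    [0,0,0],
    [0,0,0],
    [0,0,0],
  ],
  yaw=[0,0,0,0,0],
  grip_force=20,
)

```text
time_s: 15.7
position: [0.5011, 0.0409, 0.0867]
tool_rot: [[-0.987, 0.163, 0.0], [0.163, 0.987, -0.0], [-0.0, 0.0, -1.0]]
ft_force: [-0.4, 0.3, 2.5]
grip_width: 0.0434
gripper_force: 21.6
```

Emit:
jog_arm(
  hand=[0.04,0.04,0.04,0.04,0.04],
  travel=[
    [0,0,0],
    [0,0,0],
    [0,0,0.005],
    [0,0,0.01],
    [0,0,0.01],
  ],
  yaw=[0,0,0,0,0],
)

```text
time_s: 16.32
position: [0.5011, 0.0409, 0.1124]
tool_rot: [[-0.987, 0.163, 0.0], [0.163, 0.987, -0.0], [-0.0, -0.0, -1.0]]
ft_force: [0.1, -0.4, -1.3]
grip_width: 0.043
gripper_force: 21.4
```

Emit:
jog_arm(
  hand=[0.04,0.04,0.04,0.04,0.04],
  travel=[
    [0,0,0.02],
    [0,0,0.03],
    [0,0,0.035],
    [0,0,0.03],
    [0,-0.01,0.015],
  ],
  yaw=[0,0,0,0,0],
)

```text
time_s: 16.95
position: [0.5011, 0.0312, 0.2439]
tool_rot: [[-0.987, 0.162, 0.003], [0.162, 0.987, -0.0], [-0.003, 0.0, -1.0]]
ft_force: [-0.3, -0.5, -0.8]
grip_width: 0.0432
gripper_force: 21.4
```

Emit:
jog_arm(
  hand=[0.04,0.04,0.04,0.04,0.04],
  travel=[
    [0.006,-0.025,0],
    [0.01,-0.04,0],
    [0.012,-0.045,0],
    [0.012,-0.045,0],
    [0.012,-0.045,0],
  ],
  yaw=[0,0,0,0,0],
)

```text
time_s: 17.58
position: [0.5531, -0.1705, 0.2423]
tool_rot: [[-0.987, 0.163, 0.0], [0.163, 0.987, -0.0], [-0.001, -0.0, -1.0]]
ft_force: [0.2, 0.1, -0.2]
grip_width: 0.0431
gripper_force: 21.4
```

Emit:
jog_arm(
  hand=[0.04,0.04,0.04,0.04,0.04],
  travel=[
    [0.012,-0.045,0],
    [0.012,-0.045,0],
    [0.012,-0.045,0],
    [0.01,-0.04,0],
    [0.006,-0.02,0],
  ],
  yaw=[0,0,0,0,0],
)

```text
time_s: 18.2
position: [0.6048, -0.3661, 0.2416]
tool_rot: [[-0.986, 0.165, -0.0], [0.165, 0.986, 0.0], [0.0, -0.0, -1.0]]
ft_force: [-0.7, 0.3, -0.1]
grip_width: 0.0432
gripper_force: 21.4
```

```bash
python3 - <<'E'
from h import *
s=env.observe();print(s['position'],s['grip_width'],s['gripper_force'])
c=env.get_image('scene')[:,:,::-1]
cv2.imwrite('pics/m7.png',cv2.resize(c[60:260,110:310],None,fx=3,fy=3,interpolation=cv2.INTER_CUBIC))
E
```

```text
[ 0.60476014 -0.36607822  0.24155281] 0.04320605247288314 21.417432725429535
```

View pics/m7.png

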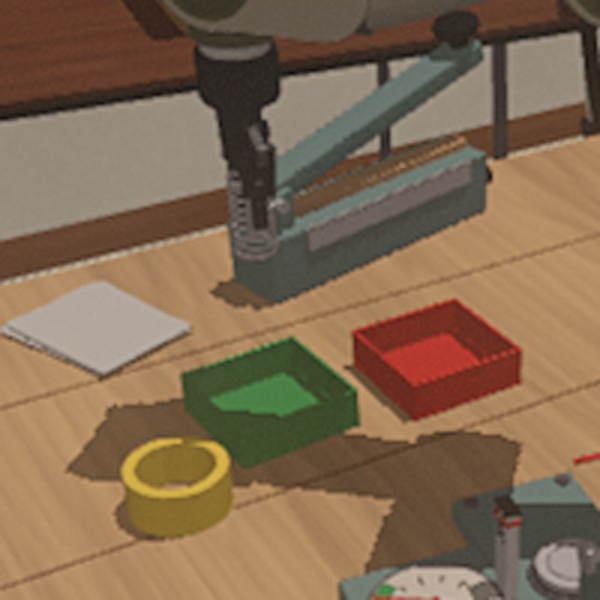

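The spring hangs upright in the grip at (252,215) and the plate is empty. The green tray's rim corners are at (184,377) and (357,393), which I'll use to check its centre.

```bash
python3 - <<'E'
from h import *
print(ray('scene',crop((270.5,385),3,(110,60)),.045))
E
```

```text
[ 0.60818575 -0.35212616  0.045     ]
```

Emit:
jog_arm(
  hand=[0.04,0.04,0.04,0.04,0.04],
  travel=[
    [0,0,-0.02],
    [0,0,-0.03],
    [0,0,-0.03],
    [0,0,-0.02],
    [0,0,0],
  ],
  yaw=[0,0,0,0,0],
)

```text
time_s: 18.88
position: [0.6045, -0.3632, 0.1406]
tool_rot: [[-0.987, 0.163, -0.002], [0.163, 0.987, 0.002], [0.003, 0.002, -1.0]]
ft_force: [1.1, 0.0, 0.2]
grip_width: 0.0432
gripper_force: 21.4
```

Emit:
jog_arm(
  hand=[0.04,0.04,0.04,0.04,0.04],
  travel=[
    [0.003,0.004,-0.025],
    [0,0,-0.03],
    [0,0,-0.02],
    [0,0,-0.008],
    [0,0,0],
  ],
  yaw=[0,0,0,0,0],
)

```text
time_s: 19.5
position: [0.6083, -0.3602, 0.0595]
tool_rot: [[-0.987, 0.163, 0.001], [0.163, 0.987, -0.001], [-0.001, -0.0, -1.0]]
ft_force: [-0.2, 0.5, 0.5]
grip_width: 0.043
gripper_force: 21.4
```

Emit:
jog_arm(
  hand=[0.04,0.04,0.04,0.04,0.04],
  travel=[
    [0,0,-0.002],
    [0,0,-0.002],
    [0,0,0],
    [0,0,0],
    [0,0,0],
  ],
  yaw=[0,0,0,0,0],
)

```text
time_s: 20.12
position: [0.608, -0.3601, 0.0547]
tool_rot: [[-0.987, 0.163, 0.0], [0.163, 0.987, -0.0], [-0.0, -0.0, -1.0]]
ft_force: [0.3, -0.2, -1.4]
grip_width: 0.0433
gripper_force: 21.4
```

Emit:
jog_arm(
  hand=[0.04,0.04,0.04,0.04,0.04],
  travel=[
    [0,0,-0.001],
    [0,0,-0.001],
    [0,0,-0.001],
    [0,0,-0.0005],
    [0,0,0],
  ],
  yaw=[0,0,0,0,0],
)

```text
time_s: 20.75
position: [0.608, -0.3601, 0.051]
tool_rot: [[-0.987, 0.163, -0.0], [0.163, 0.987, -0.0], [0.0, -0.0, -1.0]]
ft_force: [-0.1, -0.5, 0.0]
grip_width: 0.0431
gripper_force: 21.4
```

Emit:
jog_arm(
  hand=[0.044,0.046,0.05,0.055,0.062],
  travel=[
    [0,0,0],
    [0,0,0],
    [0,0,0],
    [0,0,0],
    [0,0,0],
  ],
  yaw=[0,0,0,0,0],
)

```text
time_s: 21.38
position: [0.608, -0.3601, 0.0511]
tool_rot: [[-0.987, 0.163, 0.0], [0.163, 0.987, -0.0], [-0.0, -0.0, -1.0]]
ft_force: [-0.4, -0.2, -0.5]
grip_width: 0.0619
gripper_force: 0.0
```

Emit:
jog_arm(
  hand=[0.065,0.065,0.065,0.065,0.065],
  travel=[
    [0,0,0],
    [0,0,0.01],
    [0,0,0.025],
    [0,0,0.04],
    [0,0,0.05],
  ],
  yaw=[0,0,0,0,0],
)

```text
time_s: 22.0
position: [0.6077, -0.3598, 0.1774]
tool_rot: [[-0.987, 0.163, -0.001], [0.163, 0.987, 0.001], [0.001, 0.001, -1.0]]
ft_force: [-0.2, -0.1, 0.5]
grip_width: 0.0648
gripper_force: 0.0
```

Emit:
jog_arm(
  hand=[0.065,0.065,0.065,0.065,0.065],
  travel=[
    [0,0,0.05],
    [0,0,0.05],
    [-0.04,0,0],
    [-0.05,0,0],
    [-0.05,0,0],
  ],
  yaw=[0,0,0,0,0],
)

```text
time_s: 22.62
position: [0.4664, -0.3597, 0.2768]
tool_rot: [[-0.987, 0.163, 0.001], [0.163, 0.987, -0.001], [-0.001, -0.001, -1.0]]
ft_force: [0.8, -0.6, 1.0]
grip_width: 0.0649
gripper_force: 0.0
```

Emit:
jog_arm(
  hand=[0.065,0.065,0.065,0.065,0.065],
  travel=[
    [-0.05,0,0],
    [-0.05,0,0],
    [0,0,0],
    [0,0,0],
    [0,0,0],
  ],
  yaw=[0,0,0,0,0],
)

```text
time_s: 23.25
position: [0.3689, -0.3601, 0.2761]
tool_rot: [[-0.987, 0.162, 0.0], [0.162, 0.987, -0.0], [-0.0, -0.0, -1.0]]
ft_force: [0.1, 0.2, 0.3]
grip_width: 0.0649
gripper_force: 0.0
```

```bash
python3 - <<'E'
from h import *
s=env.observe();print(s['position'],s['time_s'])
c=env.get_image('scene')[:,:,::-1];t=env.get_image('top')[:,:,::-1]
a=cv2.resize(c[140:390,140:390],(400,400),interpolation=cv2.INTER_CUBIC);b=cv2.resize(t[120:300,170:350][:,:],(0,0),fx=1,fy=1)
b=cv2.resize(t[155:255,355:455],(400,400),interpolation=cv2.INTER_CUBIC)
cv2.imwrite('pics/m8.png',np.hstack([a,b]))
E
```

```text
[ 0.36886649 -0.36006547  0.2760961 ] 23.25
```

View pics/m8.png

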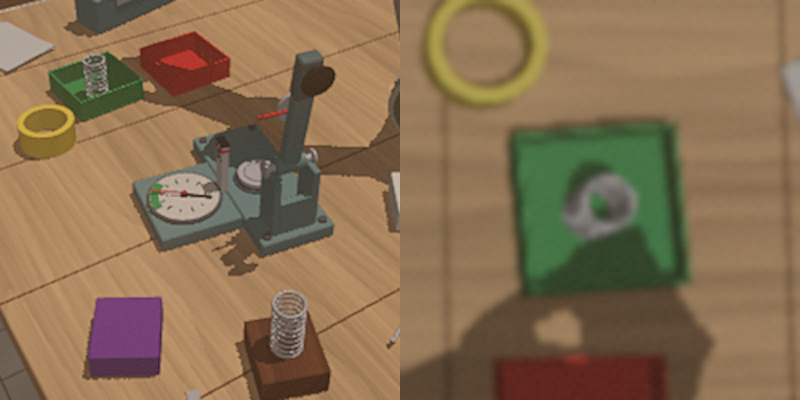

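The tested spring stands upright in the middle of the green tray, at (600,205) in the right-hand view. The other spring is still on its stand at (288,325), the press arm is raised, and the tape roll is undisturbed. I'll hand in.

```bash
python3 -c "
from rig import env
print(env.close_job())"
```

```text
the job is handed in; nothing more can be done
None
```

The tested spring read about 28 N at the mark, inside the green band, so it now stands upright in the middle of the green tray; the press arm is fully raised, the other spring is still on its stand, and the job is handed in (no verdict was returned).

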